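Park the regulator carriage with its kick-down brake

ROBOT

A 6-joint arm with a two-finger parallel gripper is mounted at the origin on a cart in front of the work surface, level with it; the furniture and walls round the work are solid. World frame = base frame: x ahead of the robot, y to its left, z up, the work surface at z = 0. Lengths are in m, angles in rad, forces in N, time in s.
With the tool pointing down it reaches from about 0.375 to 0.9 m from the base axis. Payload 3.1 kg.
Tool frame: the origin (TCP) lies between the finger pads; the fingertips stand 14 mm ahead of it and the grasp point (between the pads) lies 5 mm behind it; z points along the fingers, y is the line along which they close (so a half turn about z gives the same grasp; the last joint's range is limited). The gripper opens to 87 mm and grips with 3 to 60 N. Pads are 19 mm wide; open, the fingers measure 117 mm over their backs; the gripper's body (75 mm by 190 mm) begins 51 mm behind the grasp point.
Start: joints at [-1.438, 0.527, 1.433, -0, 1.181, -0.178], TCP at [0.191, -0.595, 0.237] pointing down, gripper open.
Joint ranges: [-3.08, 3.08], [-0.75, 2.2], [0.22, 2.44], [-1.43, 4.57], [0, 2.65], [-2.85, 2.85]. Speed limits (rad/s): [2.79, 2.79, 3.14, 3.14, 3.14, 3.14].

INTERFACE

Orientations are given as a unit quaternion [x, y, z, w].
In Python, from workcell import bot gives the robot as it stands.
- The arm moves only by the tool play_rows, never from a script. Its argument "moves" is one flat list of numbers, 5 for each row, row after row: the shift along the tool's x, y, z in units of 25 mm (1.0 is 25 mm), then the turn about the tool's z in rad, then the finger opening in mm, from 0 to 87. In form: [dx, dy, dz, turn, jaw, dx, dy, dz, turn, jaw, ...]. A call has 1 to 5 rows; each row is the pose to reach, as a shift and turn from the pose commanded when the call began, along the tool's axes at that moment; what a row does not reach only later rows make up. A row lasts 1/12 s, in which the tool goes at most 41.7 mm and 7.16 degrees, less where a joint would pass 70% of its speed; a pose out of reach is approached as far as the arm can. A call with a gripper value outside its range is refused whole. The fingers move at their own pace and stop on an object; the grip force is fixed at half the most. Time passes only in rows, so rows that repeat a pose let the fingers close. It gives the time, the measured TCP pose, the force, the opening and the grip force at its end, in the units of the state.
- bot.sense(): the state, without advancing time (a new reading comes with each control period).
- bot.capture(name): name is "scene" or "top" or "wrist"; returns a dict with "color" (400x640x3 uint8, red, green, blue), "intrinsics" (3x3 intrinsics, pixels), "k1" (the pictures are not rectified: a ray, as slopes to the right and down, at radius r is drawn at 1 + k1 r^2 times it, then the intrinsics apply), "pose" (4x4, takes a point from camera to world coordinates). Camera axes: x right, y down, z forward; pixel columns grow to the right and rows downward; lengths in m; the calibration is good to about 2 mm. A picture is of the moment at which its call begins. There is no depth.
- bot.hand_in(): hands the job in; it is judged then, once.
The state is a dict: "clock": time; "joint_pos": joint angles; "dq": joint speeds; "joint_efforts": joint torques, N m; "tcp_pos": TCP position; "tool_rot": TCP orientation; "contact_force": force on the tool from outside, world axes, zero at the start; "moment": the same for the moment, N m; "finger_gap": finger opening in m; "finger_force": force on a finger pad.
Only numpy, scipy, OpenCV 4.12 (cv2) and the standard library are available. Lean on these libraries where they do the work, as an engineer would, in place of code of your own. Each camera call takes 0.05 s, during which the arm holds its last target. There are 200 camera calls.

TASK

Flick up the kicked-down brake pedal of the carriage that carries the regulator, so that its rubber foot is clear, and run the carriage gently along its bench slide up against the rubber buffer of the stop block. Then push the pedal down again firmly, without crushing the rubber foot, keeping the carriage tight against the buffer meanwhile, so that when you let go the foot grips the strip and the carriage still stands against the stop. Do not drag the carriage along with the foot down, and leave the bottle, gauge, spanner and box beside the slide where they are.

Things in the scene. Friction and masses are not known exactly. Their poses are not given: they have to be found in the camera images.
- bench_slide: Low aluminium bed 110 x 520 x 12 mm bolted to the bench, with two steel rails (tops at 26 mm), a flat steel brake strip between them and a grey end block 36 mm high at each end. Origin: centre of its underside. y runs along the rails, from the brake pedal towards the stop block; x across, z up. Offsets and directions given below are in this frame, heights above the bench.
- carriage (a joint): y (m) of the carriage's centre in the bench_slide frame; grows towards the stop block; runs freely (under 1 N). Carriage: aluminium plate 130 (x) x 150 (y) x 10 mm, top at 50 mm, on four bearing blocks. A regulator (grey, 44 mm, blue knob up to 168 mm, gauge towards -x) is clamped on it 4 mm behind to 40 mm ahead of its centre. Its -y edge is free to be pushed beside the brake (|x| 25 to 60 mm).
- carriage_nose (a point): Middle of the carriage plate's front (+y) edge, 75 mm ahead of the carriage's centre, at 45 mm height. This edge meets the buffer. The carriage weighs about 2 kg with its load.
- stop_block: Dark steel saddle 104 (x) x 30 (y) mm clamped across both rails, 75 mm high with its black star grip; it does not move. Origin: on the bench below its middle; same axes as bench_slide.
- stop_face (a point): Tip of the stop block's black rubber buffer (16 mm diameter), 21 mm from the block's middle towards the carriage, at 45 mm height. The y of carriage_nose in this point's frame is minus the gap, 0 when they touch. The carriage may press on it with up to 30 N.
- brake_pivot (a point): Hinge axis of the brake lever (parallel to x), carried by the carriage between two steel cheeks (36 mm wide over all, 64 mm high, ending 97 mm behind the carriage's centre): 86 mm behind (-y) the carriage's centre, mid-width, at 52 mm height.
- brake_lever (a joint): Lever angle (rad): 0 fully up against a fixed stop, grows as the pedal goes down. The pedal arm points to -y at an elevation of 1.36 rad minus this angle. The foot bites at 0.95 to 1.25: where, depends on the strip's height, which differs by 3 mm between slides and is not measured, so feel for it. Hard limit 1.42. A friction washer (0.4 Nm, about 4 N at the pedal) keeps the lever where it is left.
- pedal (a point): Middle of the pedal, 92 mm from the pivot along the arm: a flat dark pad with rubber face, 26 mm wide (x), 42 mm long (along the arm), 10 mm thick; can be pinched across its width from above. About 75 mm high when kicked down, 142 mm when up. With the carriage held home, 14 to 20 N in all, square to the arm, sets the brake; well over 25 N crushes the foot.
- brake_foot: Rubber foot (18 mm ball) on a sprung stem (35 N/mm) leaning to -y below the pivot; origin: ball centre, 30 mm from the pivot. Pressed on the strip (about 20 N per Nm at the lever beyond the washer) it scrapes forward (friction 0.9) and drives the carriage back off the stop with 0.7 to 0.9 of that force, unless it is pushed home as well; else it jams short or comes loose. Crushed over 80 N.
- bottle: Small red threadlock bottle, 23 x 40 x 108 mm, standing beside the slide. Origin: centre of its underside. Bystander.
- loose_gauge: Black pressure gauge with brass stem, 62 x 43 x 23 mm, lying beside the slide. Origin: centre of its underside. Bystander.
- spanner: Combination spanner, 194 mm long, 32 mm wide, 8 mm thick, lying in front of the slide. Origin: centre of its underside. Bystander.
- spare_box: Small white and blue product box, 51 x 66 x 86 mm, standing behind the slide. Origin: centre of its underside. Bystander.

How it is judged:
On the way, in this order (a step that is already met when the one before it is completed fails the run):
1. the brake pedal is flicked up and the foot is clear, before the carriage is run along (value of joint brake_lever below 0.6 rad and distance of carriage_nose from where it was at the start of the episode below 0.03 m), for 0.1 s.
2. the carriage is run up to the buffer with the pedal still up (value of joint brake_lever below 0.6 rad and y of carriage_nose in the frame of stop_face above -0.002 m), for 0.2 s.
At the end, for the whole second after the job is handed in: The carriage plate's front edge is within 2 mm of the buffer's tip, the pedal is down (lever angle over 0.85 rad), the rubber foot presses on the strip with more than 10 N, and the carriage is at rest (y of carriage_nose in the frame of stop_face above -0.002 m and value of joint brake_lever above 0.85 rad and contact force between brake_foot and anything else above 10 N and velocity of joint carriage between -0.005 and 0.005 m/s); the robot touches nothing.
It fails at once if the rubber foot is crushed (pressed on with more than 80 N) (contact force between brake_foot and anything else above 80 N).
It fails at once if the carriage is rammed into the stop (more than 30 N) (contact force between stop_block and anything else above 30 N).
It fails at once if the carriage is dragged towards the stop faster than 60 mm/s with the foot bearing on the strip (contact force between brake_foot and anything else above 6 N and velocity of joint carriage above 0.06 m/s).
It fails at once if the bottle, gauge, spanner or box beside the slide is moved more than 30 mm (distance of any of bottle, loose_gauge, spanner, spare_box from where it was at the start of the episode above 0.03 m).
It also fails if it takes over 64 s, if anything falls off the work surface, if the arm or the gripper's body presses on something with over 40 N, if the wrist force passes 120 N, or if a joint passes its speed limit or range.

## Working session

There is one attempt and no reset: what is moved stays moved. The work goes in short steps, Python scripts to look and compute and a tool call to move; the robot and the scene stay as the last step left them, time stands still between calls to the robot, and variables do not carry over. Pictures are saved under pics/ and viewed, at most 10 in all, crops included, and the job is handed in when it is done.

Besides the shell and the picture viewer there is one more tool, called after "Emit:" by a JSON object that holds its "name" and its "arguments", one argument or row to a line. play_rows: Moves the arm, as the interface text tells. Its arguments: {"type":"object","properties":{"moves":{"type":"array","items":{"type":"number"}}},"required":["moves"]}

```bash
mkdir -p pics; ls
cat > h.py <<'E'
import numpy as np, cv2
from workcell import bot
def pix2ray(c,u,v):
    K=c['intrinsics'];x=(u-K[0][2])/K[0][0];y=(v-K[1][2])/K[1][1];rd=np.hypot(x,y);r=rd
    for _ in range(20): r=rd/(1+c['k1']*r*r)
    s=r/rd if rd>0 else 1
    P=np.array(c['pose']);d=P[:3,:3]@np.array([x*s,y*s,1]);return P[:3,3],d/np.linalg.norm(d)
def onplane(c,u,v,z):
    o,d=pix2ray(c,u,v);return o+d*(z-o[2])/d[2]
def cross(r1,r2):
    (a,d),(b,e)=r1,r2
    t=np.linalg.lstsq(np.array([d,-e]).T,b-a,rcond=None)[0]
    p,q=a+t[0]*d,b+t[1]*e
    return (p+q)/2,np.linalg.norm(p-q)
def proj(c,p):
    P=np.array(c['pose']);q=P[:3,:3].T@(np.array(p)-P[:3,3]);x,y=q[:2]/q[2];f=1+c['k1']*(x*x+y*y);K=np.array(c['intrinsics'])
    return K[0,0]*x*f+K[0,2],K[1,1]*y*f+K[1,2]
def save(c,n):cv2.imwrite('pics/'+n+'.png',cv2.cvtColor(c['color'],cv2.COLOR_RGB2BGR))
E
python3 - <<'E'
from h import *
import pickle
C={}
for n in('scene','top','wrist'):
    c=C[n]=bot.capture(n);save(c,n+'0');print(n,np.round(c['pose'],3).tolist(),c['intrinsics'][0][0],c['k1'])
pickle.dump(C,open('C0.pkl','wb'))
print(bot.sense())
E
```

```text
pics
scene [[0.158, 0.793, -0.588, 1.137], [0.987, -0.134, 0.085, -0.084], [-0.011, -0.594, -0.805, 0.863], [0.0, 0.0, 0.0, 1.0]] 400.9533502553413 -0.10087284702989373
top [[0.022, -0.995, 0.095, 0.507], [-1.0, -0.022, 0.005, 0.022], [-0.003, -0.095, -0.995, 0.942], [0.0, 0.0, 0.0, 1.0]] 397.9747617635207 -0.012418064573673936
wrist [[0.306, -0.915, -0.263, 0.264], [-0.952, -0.295, -0.082, -0.571], [-0.002, 0.276, -0.961, 0.382], [0.0, 0.0, 0.0, 1.0]] 312.45796784032854 -0.061170100686957635
{'clock': 0.15, 'joint_pos': array([-1.43850314e+00,  5.28253940e-01,  1.43360680e+00,  7.90487295e-06,
        1.18139612e+00, -1.78479026e-01]), 'dq': array([-0.00088518, -0.0016395 , -0.00440316, -0.00105824, -0.00119128,
        0.000709  ]), 'joint_efforts': array([ 1.44759593e-03, -4.40428984e+01, -1.76842529e+01,  6.33356371e-02,
        5.52570820e-02, -9.77162244e-05]), 'tcp_pos': array([ 0.1910919 , -0.59450694,  0.23579598]), 'tool_rot': array([ 9.87951741e-01,  1.54760027e-01,  2.28682619e-05, -8.31795083e-04]), 'contact_force': array([-0.44331222,  0.16949075,  0.39113055]), 'moment': array([ 0.01949138,  0.01625846, -0.01011939]), 'finger_force': 0.0, 'finger_gap': 0.08677601947988703}
```

View pics/scene0.png

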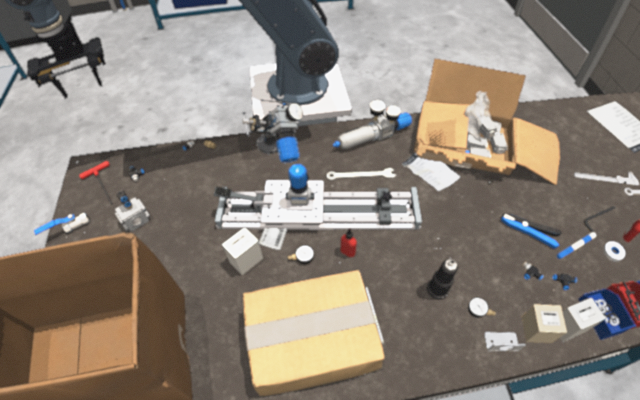

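View pics/top0.png

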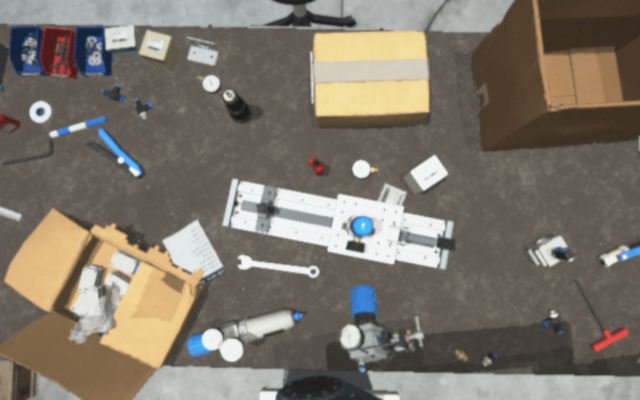

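The scene view shows the slide at (215–422, 188–228), with the carriage at about (295, 200). In the top view the slide runs from (452, 255) to (230, 200), the stop is near (267, 205), the carriage near (367, 228) and the pedal near (445, 243).

Run:
```python
import cv2
a=cv2.imread('pics/top0.png')[165:285,215:465]
b=cv2.imread('pics/scene0.png')[155:240,205:430]
a=cv2.resize(a,(800,384),interpolation=cv2.INTER_CUBIC)
cv2.imwrite('pics/topz.png',a)
b=cv2.resize(b,(800,302),interpolation=cv2.INTER_CUBIC);cv2.imwrite('pics/scz.png',b)
```

```text
(no output)
```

View pics/topz.png

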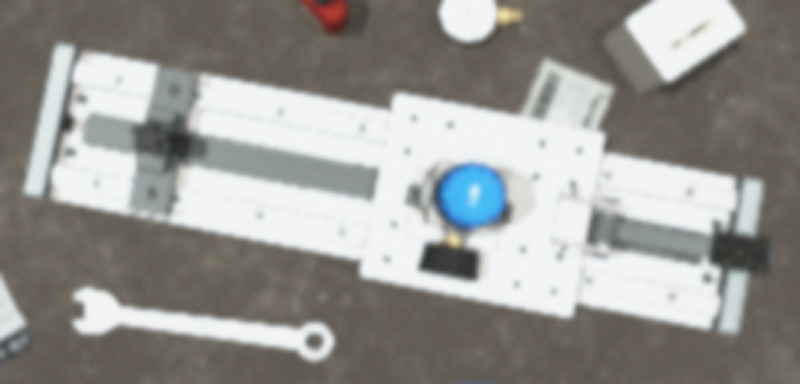

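View pics/scz.png

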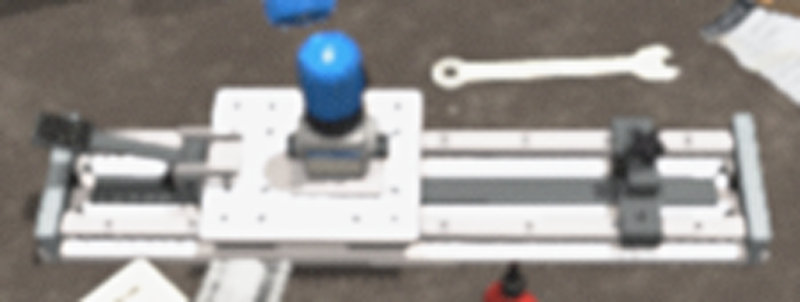

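Top crop (zoom 3.2): plate corners at (395,95), (605,130), (572,317) and (360,278), pedal centred at (740,251), stop saddle centred at (170,140). Scene crop (zoom 3.56): pedal at about (63,130), plate corners at (215,88), (422,90), (420,240) and (203,240).

Run:
```python
from h import *
import pickle
C=pickle.load(open('C0.pkl','rb'));T,S=C['top'],C['scene']
t=lambda u,v:(215+u/3.2,165+v/3.2)
s=lambda u,v:(205+u/3.556,155+v/3.556)
top=[onplane(T,*t(*p),.05) for p in [(395,95),(605,130),(572,317),(360,278)]]
sc=[onplane(S,*s(*p),.05) for p in [(422,90),(215,88)]]
print('plate top',np.round(top,4),np.mean(top,0));print('plate scene near edge corners',np.round(sc,4))
for n,a,b in [('pedal',(740,251),(63,130)),('plate c front -x',(360,278),(422,90)),('plate rear -x',(572,317),(215,88)),('gripstop',(178,140),(637,140))]:
    print(n,cross(pix2ray(T,*t(*a)),pix2ray(S,*s(*b))))
print('stop top +x end, -x end z~.05',onplane(T,*t(173,68),.05),onplane(T,*t(150,213),.05))
e=[onplane(T,*t(*p),.036) for p in [(65,45),(35,195),(755,180),(730,330)]];print('ends',np.round(e,4))
y=(e[0]+e[1]-e[2]-e[3]);print('yaw of y axis',np.arctan2(-y[0],y[1]), 'len',np.linalg.norm(y/2))
f=top[0]+top[3]-top[1]-top[2];print('yaw plate',np.arctan2(-f[0],f[1]))
```

```text
plate top [[ 0.5998 -0.0095  0.05  ]
 [ 0.5784 -0.1574  0.05  ]
 [ 0.448  -0.1349  0.05  ]
 [ 0.4715  0.0124  0.05  ]] [ 0.52442601 -0.07233397  0.05      ]
plate scene near edge corners [[ 0.4746  0.0144  0.05  ]
 [ 0.4469 -0.1367  0.05  ]]
pedal (array([ 0.49627331, -0.24198242,  0.08428393]), np.float64(0.0015824447426497279))
plate c front -x (array([0.47158196, 0.01361281, 0.04656276]), np.float64(0.0024336690847873727))
plate rear -x (array([ 0.44787964, -0.1357304 ,  0.05081429]), np.float64(0.0018569654179361153))
gripstop (array([0.56438774, 0.14508889, 0.07590149]), np.float64(0.012839210410425007))
stop top +x end, -x end z~.05 [0.61555155 0.14754195 0.05      ] [0.5132197  0.16005206 0.05      ]
ends [[ 0.6322  0.2278  0.036 ]
 [ 0.5242  0.2445  0.036 ]
 [ 0.5462 -0.267   0.036 ]
 [ 0.4404 -0.2486  0.036 ]]
yaw of y axis -0.17023439068585514 len 0.501182485510449
yaw plate -0.15124044942079468
```

Emit:
{"name": "play_rows", "arguments": {
  "moves": [15.9,-9.6,1.4,-1.09,87,15.9,-9.6,1.4,-1.09,87,15.9,-9.6,1.4,-1.09,87,15.9,-9.6,1.4,-1.09,87,15.9,-9.6,1.4,-1.09,87]
}}

```text
clock: 0.57
tcp_pos: [0.3284, -0.4367, 0.2205]
tool_rot: [0.891, 0.453, 0.0, -0.0]
contact_force: [0.5, -0.6, -0.4]
finger_gap: 0.0868
finger_force: 0.0
```

```bash
cat >> h.py <<'E'
YAW=-0.165
Y=np.array([-np.sin(YAW),np.cos(YAW),0]);X=np.array([Y[1],-Y[0],0])
O0=np.array([.5245,-.0725,0])   # carriage centre at start
def st():
    s=bot.sense();from scipy.spatial.transform import Rotation as R
    M=R.from_quat(s['tool_rot']).as_matrix();p=np.array(s['tcp_pos'])
    d=p-O0;F=np.array(s['contact_force'])
    print('t %.2f tcp'%s['clock'],p.round(4),'slide',(1000*np.array([d@X,d@Y,p[2]])).round(1),'F',np.array([F@X,F@Y,F[2]]).round(1),'gap',round(s['finger_gap']*1e3,1),'ff',round(s['finger_force'],1),'yaw',round(np.arctan2(M[1,0],M[0,0]),3))
    return s,M,p
def to(tgt,yaw=np.pi/2+YAW):
    s,M,p=st();print('units',(M.T@(np.array(tgt)-p)/.025).round(2),'turn',round(-(yaw-np.arctan2(M[1,0],M[0,0])),3))
E
python3 -c "
from h import *
to([.496,-.243,.17])"
```

```text
t 0.57 tcp [ 0.3284 -0.4367  0.2205] slide [-133.6 -391.5  220.5] F [ 0.5 -0.6 -0.4] gap 86.8 ff 0.0 yaw 0.941
units [10.21  0.86  2.02] turn -0.465
```

Emit:
{"name": "play_rows", "arguments": {
  "moves": [10.2,0.9,1.0,-0.465,87,10.2,0.9,1.0,-0.465,87,10.2,0.9,1.0,-0.465,87,10.2,0.9,1.0,-0.465,87,10.2,0.9,1.0,-0.465,87]
}}

```text
clock: 0.98
tcp_pos: [0.4657, -0.2811, 0.2003]
tool_rot: [0.764, 0.646, -0.0, -0.0]
contact_force: [1.0, -0.5, -0.4]
finger_gap: 0.0871
finger_force: 0.0
```

Emit:
{"name": "play_rows", "arguments": {
  "moves": [0,0,0,0,87]
}}

```text
clock: 1.07
tcp_pos: [0.468, -0.2764, 0.1998]
tool_rot: [0.762, 0.647, 0.001, -0.002]
contact_force: [-0.0, -0.9, -0.4]
finger_gap: 0.0871
finger_force: 0.0
```

```bash
python3 -c "
from h import *
import pickle
to([.496,-.243,.12]);c=bot.capture('wrist');save(c,'w1');pickle.dump(c,open('w1.pkl','wb'));print(proj(c,[.496,-.243,.08]))"
```

```text
t 1.07 tcp [ 0.468  -0.2764  0.1998] slide [ -22.3 -210.4  199.8] F [ 0.1 -0.9 -0.4] gap 87.1 ff 0.0 yaw 1.408
units [1.49 0.89 3.2 ] turn 0.002
(np.float64(343.5731731128357), np.float64(161.09775872428781))
```

View pics/w1.png

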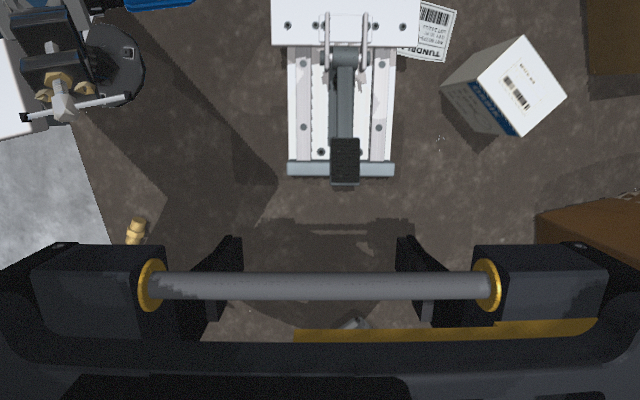

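The wrist view shows the pedal pad at (331–360, 138–185), centred at (345, 161). That matches the predicted (343.6, 161), and the slide is square to the tool.

```bash
python3 -c "
from h import *
import pickle
w=pickle.load(open('w1.pkl','rb'));C=pickle.load(open('C0.pkl','rb'))
r=pix2ray(w,345.3,161)
a=cross(r,pix2ray(C['top'],215+740/3.2,165+251/3.2));b=cross(r,pix2ray(C['scene'],205+63/3.556,155+130/3.556))
print(a,b)
for z in(.075,.08,.085):
  p=onplane(w,345.3,161,z);print(z,p,(p-O0)@X,(p-O0)@Y, 'mid plate rear', )
m=onplane(w,343,45,.05);print('plate rear edge mid',m,(m-O0)@X,(m-O0)@Y)
to([.496,-.243,.13])"
```

```text
(array([ 0.49690498, -0.24293677,  0.07949555]), np.float64(0.001322210954842646)) (array([ 0.49713246, -0.24238928,  0.08566315]), np.float64(0.00021601454343674802))
0.075 [ 0.49777585 -0.24392702  0.075     ] 0.001796096596608572 -0.17348826624792202 mid plate rear
0.08 [ 0.4974709 -0.2431548  0.08     ] 0.0013684505137473817 -0.17277662140156924 mid plate rear
0.085 [ 0.49716595 -0.24238258  0.085     ] 0.0009408044308861913 -0.17206497655521644 mid plate rear
plate rear edge mid [ 0.51190935 -0.1462708   0.05      ] -0.0003026235967556537 -0.07483691717227266
t 1.12 tcp [ 0.4664 -0.2793  0.2   ] slide [ -23.3 -213.5  200. ] F [-0.7 -0.5 -0.1] gap 87.1 ff 0.0 yaw 1.407
units [1.62 0.93 2.8 ] turn 0.001
```

Emit:
{"name": "play_rows", "arguments": {
  "moves": [1.5,0.95,1,0,87,1.5,0.95,2,0,87,1.5,0.95,3.6,0,87,1.5,0.95,3.6,0,87,1.5,0.95,3.6,0,87]
}}

```text
clock: 1.53
tcp_pos: [0.4925, -0.2497, 0.1087]
tool_rot: [0.765, 0.644, -0.001, -0.003]
contact_force: [-0.4, -0.2, 0.2]
finger_gap: 0.0867
finger_force: 0.0
```

```bash
cat >> h.py <<'E'
def sl(x,y,z): return O0+x/1e3*X+y/1e3*Y+np.array([0,0,z/1e3])
E
python3 -c "
from h import *
to(sl(1,-174.5,72))"
```

```text
t 1.53 tcp [ 0.4925 -0.2497  0.1087] slide [  -2.4 -180.1  108.7] F [-0.4 -0.3  0.2] gap 86.7 ff 0.0 yaw 1.4
units [0.22 0.14 1.47] turn -0.006
```

Emit:
{"name": "play_rows", "arguments": {
  "moves": [0.2,0.14,0.8,0,87,0.2,0.14,1.45,0,87,0.2,0.14,1.45,0,60,0.2,0.14,1.45,0,40,0.2,0.14,1.45,0,34]
}}

```text
clock: 1.95
tcp_pos: [0.4997, -0.2473, 0.0768]
tool_rot: [0.765, 0.644, 0.0, 0.002]
contact_force: [-0.0, 0.1, -0.4]
finger_gap: 0.0743
finger_force: 0.0
```

```bash
python3 -c "
from h import *
import pickle
to(sl(1,-174.5,72))
c=bot.capture('wrist');save(c,'w2');print(proj(c,sl(1,-173.5,82)))"
```

```text
t 1.95 tcp [ 0.4997 -0.2473  0.0768] slide [   4.3 -176.5   76.8] F [-0.1  0.1 -0.4] gap 74.3 ff 0.0 yaw 1.4
units [ 0.08 -0.13  0.19] turn -0.006
(np.float64(310.2533302976145), np.float64(265.8828825854039))
```

View pics/w2.png

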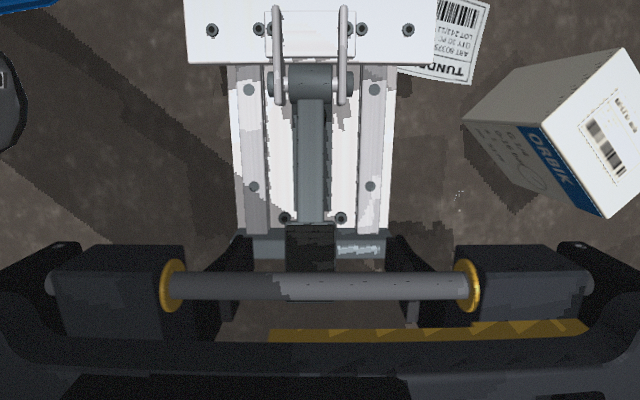

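The pedal pad (286–336, about 222–300) lies between the fingers (about 250–390). The tool is roughly 3 mm too far to +x, so I'll correct that and close.

Emit:
{"name": "play_rows", "arguments": {
  "moves": [0.08,-0.1,0.15,0,45,0.08,-0.1,0.15,0,40,0.08,-0.1,0.15,0,38,0.08,-0.1,0.15,0,36,0.08,-0.1,0.15,0,34]
}}

```text
clock: 2.42
tcp_pos: [0.4969, -0.2433, 0.0708]
tool_rot: [0.765, 0.645, 0.0, 0.0]
contact_force: [0.4, -0.5, 0.0]
finger_gap: 0.0388
finger_force: 0.0
```

Emit:
{"name": "play_rows", "arguments": {
  "moves": [0,0,0,0,30,0,0,0,0,26,0,0,0,0,22,0,0,0,0,22,0,0,0,0,22]
}}

```text
clock: 2.83
tcp_pos: [0.496, -0.2429, 0.0705]
tool_rot: [0.764, 0.645, -0.0, -0.001]
contact_force: [-2.8, 0.1, 2.2]
finger_gap: 0.0248
finger_force: 30.0
```

```bash
python3 -c "
from h import *
to(sl(1,-174.5,72))"
```

```text
t 2.83 tcp [ 0.496  -0.2429  0.0705] slide [  -0.2 -172.7   70.5] F [-2.8 -0.3  2.2] gap 24.8 ff 30.0 yaw 1.401
units [-0.07  0.05 -0.06] turn -0.005
```

Emit:
{"name": "play_rows", "arguments": {
  "moves": [0.03,-0.14,0,0,22]
}}

```text
clock: 2.92
tcp_pos: [0.4958, -0.243, 0.0707]
tool_rot: [0.765, 0.644, 0.001, 0.003]
contact_force: [9.8, -0.9, -6.0]
finger_gap: 0.0252
finger_force: 30.1
```

I put that shift on y instead of z (3.5 mm sideways). I'll undo it in the next move.

Emit:
{"name": "play_rows", "arguments": {
  "moves": [0.03,0.14,-0.15,0,22,0.08,0.14,-0.3,0,22,0.13,0.14,-0.42,0,22,0.18,0.14,-0.55,0,22,0.28,0.14,-0.75,0,22]
}}

```text
clock: 3.33
tcp_pos: [0.4973, -0.2348, 0.0888]
tool_rot: [0.765, 0.644, -0.0, -0.001]
contact_force: [-0.4, 1.4, -11.2]
finger_gap: 0.0251
finger_force: 30.0
```

```bash
python3 -c "
from h import *
to(sl(0,-172.7+24,70.5+41.1))"
```

```text
t 3.33 tcp [ 0.4973 -0.2348  0.0888] slide [  -0.2 -164.6   88.8] F [ -0.6   1.3 -11.2] gap 25.1 ff 30.0 yaw 1.401
units [ 0.64  0.   -0.91] turn -0.005
```

Emit:
{"name": "play_rows", "arguments": {
  "moves": [0.3,0,-0.49,0,22,0.65,0,-0.9,0,22,0.92,0,-1.13,0,22,1.22,0,-1.34,0,22,1.53,0,-1.52,0,22]
}}

```text
clock: 3.75
tcp_pos: [0.5039, -0.1967, 0.1273]
tool_rot: [0.764, 0.645, -0.0, -0.001]
contact_force: [0.6, -0.4, -24.8]
finger_gap: 0.0256
finger_force: 30.0
```

Emit:
{"name": "play_rows", "arguments": {
  "moves": [0,0,0,0,22,0,0,0,0,22]
}}

```text
clock: 3.92
tcp_pos: [0.5039, -0.1968, 0.1278]
tool_rot: [0.764, 0.645, -0.0, -0.001]
contact_force: [-2.0, 0.4, -11.9]
finger_gap: 0.0258
finger_force: 30.0
```

```bash
python3 -c "
from h import *
to(sl(0,-126.8,127.2))
c=bot.capture('top');save(c,'t2')
im=cv2.imread('pics/t2.png')[165:285,215:465];cv2.imwrite('pics/t2z.png',cv2.resize(im,(800,384),interpolation=cv2.INTER_CUBIC))"
```

```text
t 3.92 tcp [ 0.5039 -0.1968  0.1278] slide [ 1.000e-01 -1.260e+02  1.278e+02] F [ -2.1   0.1 -11.9] gap 25.8 ff 30.0 yaw 1.402
units [-0.03 -0.    0.02] turn -0.004
```

View pics/t2z.png

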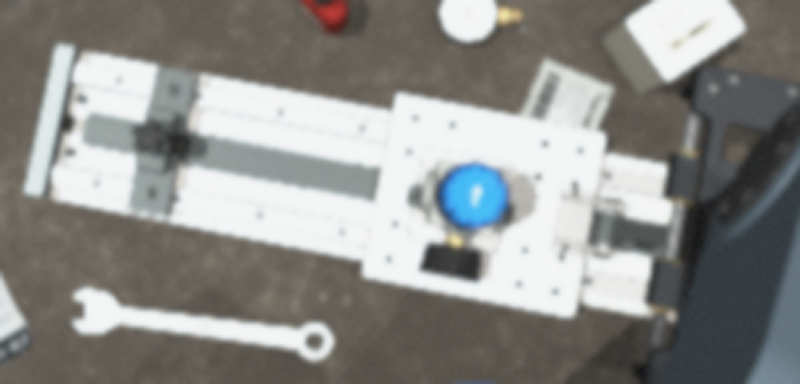

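The carriage hasn't moved: its plate corners and the stop are where they were, and the pedal is up in the jaws. Now I'll run it along the slide.

Emit:
{"name": "play_rows", "arguments": {
  "moves": [0.15,0,0,0,22,0.4,0,0,0,22,0.7,0,0,0,22,1.0,0,0,0,22,1.3,0,0,0,22]
}}

```text
clock: 4.38
tcp_pos: [0.5094, -0.1653, 0.1278]
tool_rot: [0.765, 0.644, -0.0, -0.001]
contact_force: [-4.8, 0.2, -6.7]
finger_gap: 0.0256
finger_force: 30.0
```

Emit:
{"name": "play_rows", "arguments": {
  "moves": [0.3,0,0,0,22,0.6,0,0,0,22,0.9,0,0,0,22,1.2,0,0,0,22,1.5,0,0,0,22]
}}

```text
clock: 4.8
tcp_pos: [0.5159, -0.128, 0.1277]
tool_rot: [0.764, 0.645, -0.0, -0.001]
contact_force: [-5.0, -1.2, -7.6]
finger_gap: 0.0253
finger_force: 30.0
```

Emit:
{"name": "play_rows", "arguments": {
  "moves": [0.3,0,0,0,22,0.6,0,0,0,22,0.85,0,0,0,22,1.05,0,0,0,22,1.2,0,0,0,22]
}}

```text
clock: 5.22
tcp_pos: [0.521, -0.0982, 0.1277]
tool_rot: [0.764, 0.645, -0.0, -0.001]
contact_force: [-5.5, 0.0, -6.1]
finger_gap: 0.0255
finger_force: 30.0
```

```bash
python3 -c "
from h import *
to(sl(0,-126+134,127.8))
c=bot.capture('top');save(c,'t3')
im=cv2.imread('pics/t3.png')[165:285,215:465];cv2.imwrite('pics/t3z.png',cv2.resize(im,(800,384),interpolation=cv2.INTER_CUBIC))"
```

```text
t 5.22 tcp [ 0.521  -0.0982  0.1277] slide [  0.8 -25.9 127.7] F [-5.4 -0.9 -6.1] gap 25.5 ff 30.0 yaw 1.401
units [ 1.36 -0.04 -0.  ] turn -0.004
```

View pics/t3z.png

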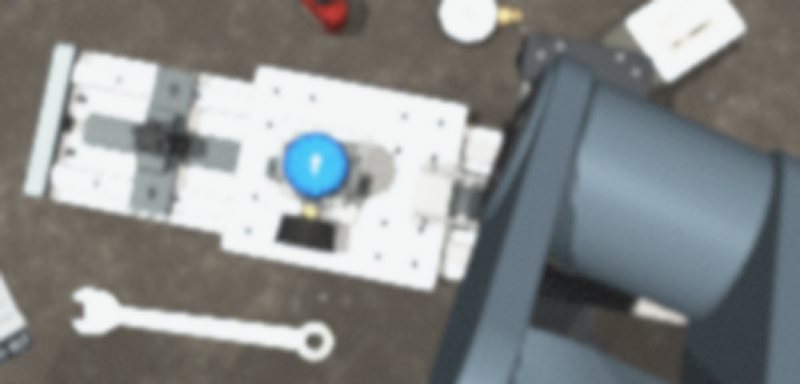

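The carriage has advanced about 100 mm. The nose is at about (240,157) and the saddle edge at about (182,143) in the crop, leaving a gap of roughly 34 mm. I'll creep in.

Emit:
{"name": "play_rows", "arguments": {
  "moves": [0.15,-0.02,0,0,22,0.33,-0.02,0,0,22,0.52,-0.02,0,0,22,0.7,-0.02,0,0,22,0.84,-0.02,0,0,22]
}}

```text
clock: 5.68
tcp_pos: [0.5246, -0.0778, 0.1277]
tool_rot: [0.765, 0.645, 0.0, -0.0]
contact_force: [-5.3, -0.4, -3.1]
finger_gap: 0.0253
finger_force: 30.0
```

Emit:
{"name": "play_rows", "arguments": {
  "moves": [0.07,0,0,0,22,0.14,0,0,0,22,0.2,0,0,0,22,0.26,0,0,0,22,0.31,0,0,0,22]
}}

```text
clock: 6.1
tcp_pos: [0.5258, -0.0706, 0.1277]
tool_rot: [0.765, 0.645, -0.0, -0.0]
contact_force: [-5.4, -0.0, -3.2]
finger_gap: 0.0254
finger_force: 30.0
```

```bash
python3 -c "
from h import *
st()"
```

```text
t 6.10 tcp [ 0.5258 -0.0706  0.1277] slide [  1.    2.1 127.7] F [-5.4 -0.9 -3.2] gap 25.4 ff 30.0 yaw 1.401
```

Emit:
{"name": "play_rows", "arguments": {
  "moves": [0.04,0,0,0,22,0.08,0,0,0,22,0.12,0,0,0,22,0.15,0,0,0,22,0.18,0,0,0,22]
}}

```text
clock: 6.52
tcp_pos: [0.5265, -0.0662, 0.1277]
tool_rot: [0.765, 0.645, -0.0, -0.0]
contact_force: [-5.5, 0.5, -3.0]
finger_gap: 0.0258
finger_force: 30.0
```

Emit:
{"name": "play_rows", "arguments": {
  "moves": [0.03,0,0,0,22,0.06,0,0,0,22,0.09,0,0,0,22]
}}

```text
clock: 6.77
tcp_pos: [0.5269, -0.0641, 0.1277]
tool_rot: [0.765, 0.645, -0.0, -0.0]
contact_force: [-5.2, 1.3, -2.7]
finger_gap: 0.0258
finger_force: 30.0
```

```bash
python3 -c "
from h import *
st()"
```

```text
t 6.77 tcp [ 0.5269 -0.0641  0.1277] slide [  1.    8.7 127.7] F [-5.4  0.4 -2.7] gap 25.8 ff 30.0 yaw 1.401
```

Emit:
{"name": "play_rows", "arguments": {
  "moves": [0.03,0,0,0,22,0.06,0,0,0,22,0.09,0,0,0,22]
}}

```text
clock: 7.02
tcp_pos: [0.5273, -0.0619, 0.1277]
tool_rot: [0.765, 0.645, -0.0, -0.0]
contact_force: [-5.2, 0.7, -3.1]
finger_gap: 0.0252
finger_force: 30.0
```

Emit:
{"name": "play_rows", "arguments": {
  "moves": [0.03,0,0,0,22,0.06,0,0,0,22,0.09,0,0,0,22]
}}

```text
clock: 7.27
tcp_pos: [0.5274, -0.0613, 0.1277]
tool_rot: [0.764, 0.645, -0.001, 0.001]
contact_force: [-8.6, -6.4, -1.9]
finger_gap: 0.0255
finger_force: 30.0
```

```bash
python3 -c "
from h import *
st()"
```

```text
t 7.27 tcp [ 0.5274 -0.0613  0.1277] slide [  1.   11.5 127.7] F [-7.4 -7.7 -1.9] gap 25.5 ff 30.0 yaw 1.402
```

Emit:
{"name": "play_rows", "arguments": {
  "moves": [0.02,0,0,0,22,0.04,0,0,0,22,0.04,0,0,0,22,0.04,0,0,0,22,0.04,0,0,0,22]
}}

```text
clock: 7.68
tcp_pos: [0.5275, -0.061, 0.1279]
tool_rot: [0.764, 0.645, -0.002, 0.001]
contact_force: [-8.4, -7.6, -0.9]
finger_gap: 0.026
finger_force: 30.0
```

```bash
python3 -c "
from h import *
s,M,p=st()
c=bot.capture('top');save(c,'t4')
im=cv2.imread('pics/t4.png')[165:285,215:465];cv2.imwrite('pics/t4z.png',cv2.resize(im,(800,384),interpolation=cv2.INTER_CUBIC))"
```

```text
t 7.68 tcp [ 0.5275 -0.061   0.1279] slide [  1.   11.9 127.9] F [-7.1 -8.8 -0.9] gap 26.0 ff 30.0 yaw 1.402
```

View pics/t4z.png

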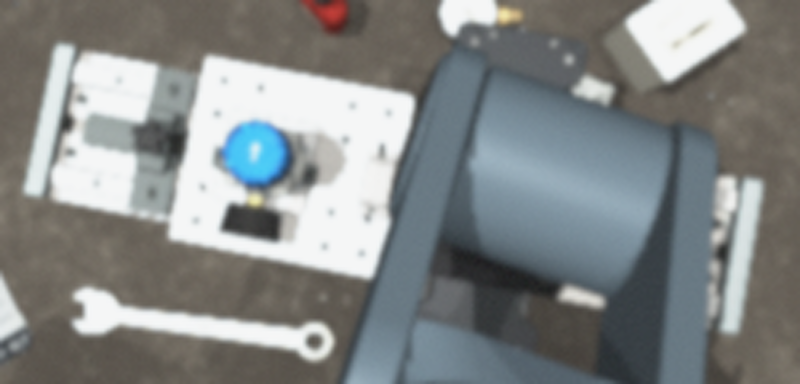

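The plate's front edge, (205,58)–(172,240), now meets the stop block and the tool feels about 9 N. Next I'll lower the pedal along its arc, keeping a forward bias.

Emit:
{"name": "play_rows", "arguments": {
  "moves": [-0.37,-0.05,0.21,0,22,-0.66,-0.05,0.42,0,22,-0.93,-0.05,0.65,0,22,-1.18,-0.05,0.92,0,22,-1.4,-0.05,1.2,0,22]
}}

```text
clock: 8.15
tcp_pos: [0.5218, -0.0937, 0.0998]
tool_rot: [0.765, 0.644, 0.001, 0.001]
contact_force: [-7.8, 0.0, 11.5]
finger_gap: 0.0254
finger_force: 30.0
```

```bash
python3 -c "
from h import *
st()"
```

```text
t 8.15 tcp [ 0.5218 -0.0937  0.0998] slide [  0.9 -21.4  99.8] F [-7.7 -1.3 11.5] gap 25.4 ff 30.0 yaw 1.4
```

Emit:
{"name": "play_rows", "arguments": {
  "moves": [-0.05,-0.05,0.12,0,22,-0.1,-0.1,0.24,0,22,-0.14,-0.1,0.33,0,22,-0.18,-0.1,0.42,0,22,-0.22,-0.1,0.5,0,22]
}}

```text
clock: 8.57
tcp_pos: [0.5207, -0.1008, 0.0877]
tool_rot: [0.764, 0.645, 0.001, 0.004]
contact_force: [-6.1, -5.6, 11.2]
finger_gap: 0.0256
finger_force: 30.0
```

```bash
python3 -c "
from h import *
s,_,_=st();print(s['moment'])"
```

```text
t 8.57 tcp [ 0.5207 -0.1008  0.0877] slide [  0.9 -28.6  87.7] F [-5.1 -6.5 11.2] gap 25.6 ff 30.0 yaw 1.401
[-0.64538324  0.91101881 -0.00352041]
```

Emit:
{"name": "play_rows", "arguments": {
  "moves": [-0.01,0,0.08,0,22,-0.03,0,0.16,0,22,-0.05,0,0.24,0,22,-0.06,0,0.32,0,22,-0.07,0,0.4,0,22]
}}

```text
clock: 8.98
tcp_pos: [0.5201, -0.1043, 0.0779]
tool_rot: [0.764, 0.645, 0.0, 0.005]
contact_force: [-9.9, -13.1, 11.8]
finger_gap: 0.0256
finger_force: 30.0
```

```bash
cat >> h.py <<'E'
def bk(cy,cz):
    s,_,p=st();F=np.array(s['contact_force']);fy,fz=-F@Y,-F[2]
    y=(p-O0)@Y*1e3;z=p[2]*1e3;e=np.arcsin((z-47)/90)
    print('e %.3f theta %.3f home offset %.1f | perp %.1f Fy %.1f Fz %.1f | cmd err y %.1f z %.1f'%(e,1.36-e,y+90*np.cos(e)-51.3,-fy*np.sin(e)-fz*np.cos(e),fy,-fz,cy-y,z-cz))
E
python3 -c "
from h import *
bk(-28,75.4)"
```

```text
t 8.98 tcp [ 0.5201 -0.1043  0.0779] slide [  0.9 -32.1  77.9] F [ -7.6 -14.5  11.8] gap 25.6 ff 30.0 yaw 1.403
e 0.351 theta 1.009 home offset 1.1 | perp 6.1 Fy 14.5 Fz 11.8 | cmd err y 4.1 z 2.5
```

Emit:
{"name": "play_rows", "arguments": {
  "moves": [0,0,0.04,0,22,0,0,0.08,0,22,0,0,0.12,0,22]
}}

```text
clock: 9.23
tcp_pos: [0.52, -0.105, 0.0749]
tool_rot: [0.764, 0.645, -0.0, 0.006]
contact_force: [-10.2, -15.7, 12.3]
finger_gap: 0.0254
finger_force: 30.0
```

```bash
python3 -c "
from h import *
bk(-28,72.4)"
```

```text
t 9.23 tcp [ 0.52   -0.105   0.0749] slide [  0.9 -32.8  74.9] F [ -7.4 -17.2  12.3] gap 25.4 ff 30.0 yaw 1.403
e 0.316 theta 1.044 home offset 1.5 | perp 6.4 Fy 17.2 Fz 12.3 | cmd err y 4.8 z 2.5
```

Emit:
{"name": "play_rows", "arguments": {
  "moves": [0,0,0.04,0,22,0,0,0.08,0,22,0,0,0.11,0,22]
}}

```text
clock: 9.48
tcp_pos: [0.5199, -0.1054, 0.0722]
tool_rot: [0.764, 0.645, -0.0, 0.006]
contact_force: [-11.5, -16.2, 11.6]
finger_gap: 0.0255
finger_force: 30.0
```

```bash
python3 -c "
from h import *
bk(-28,69.65)"
```

```text
t 9.48 tcp [ 0.5199 -0.1054  0.0722] slide [  0.9 -33.2  72.2] F [ -8.7 -17.9  11.6] gap 25.5 ff 30.0 yaw 1.403
e 0.284 theta 1.076 home offset 1.9 | perp 6.1 Fy 17.9 Fz 11.6 | cmd err y 5.2 z 2.6
```

Emit:
{"name": "play_rows", "arguments": {
  "moves": [0,0,0.03,0,22,0,0,0.06,0,22,0,0,0.09,0,22]
}}

```text
clock: 9.73
tcp_pos: [0.5199, -0.1058, 0.07]
tool_rot: [0.764, 0.646, -0.0, 0.006]
contact_force: [-10.5, -17.4, 12.2]
finger_gap: 0.0254
finger_force: 30.0
```

```bash
python3 -c "
from h import *
bk(-28,67.4)"
```

```text
t 9.73 tcp [ 0.5199 -0.1058  0.07  ] slide [  0.9 -33.6  70. ] F [ -7.5 -18.9  12.2] gap 25.4 ff 30.0 yaw 1.403
e 0.258 theta 1.102 home offset 2.2 | perp 7.0 Fy 18.9 Fz 12.2 | cmd err y 5.6 z 2.6
```

Emit:
{"name": "play_rows", "arguments": {
  "moves": [0,0,0.03,0,22,0,0,0.06,0,22,0,0,0.09,0,22]
}}

```text
clock: 9.98
tcp_pos: [0.5198, -0.106, 0.0676]
tool_rot: [0.764, 0.646, -0.001, 0.006]
contact_force: [-11.7, -19.4, 12.1]
finger_gap: 0.0254
finger_force: 30.0
```

```bash
python3 -c "
from h import *
bk(-28,65.15)"
```

```text
t 9.98 tcp [ 0.5198 -0.106   0.0676] slide [  0.9 -33.8  67.6] F [ -8.4 -21.   12.1] gap 25.4 ff 30.0 yaw 1.403
e 0.231 theta 1.129 home offset 2.5 | perp 7.0 Fy 21.0 Fz 12.1 | cmd err y 5.8 z 2.5
```

```bash
python3 -c "
from h import *
import pickle
w=bot.capture('wrist');s=bot.capture('scene');pickle.dump((w,s),open('w5.pkl','wb'))
a=cv2.cvtColor(w['color'],4)[30:330,130:530];b=cv2.cvtColor(s['color'],4)[150:240,200:440]
a=cv2.resize(a,(400,300));b=cv2.resize(b,(800,300),interpolation=cv2.INTER_CUBIC)
k=cv2.resize(cv2.cvtColor(w['color'],4)[190:310,250:410],(400,300),interpolation=cv2.INTER_CUBIC)
cv2.imwrite('pics/m5.png',np.vstack([np.hstack([a,k]),b]))
for n,p in [('grasp',sl(0.9,-33.8,72.6)),('cheek end top',sl(0,40.3,64)),('nose',sl(0,212.3,50))]: print(n,proj(w,p),proj(s,p))
"
```

```text
grasp (np.float64(316.9346107296664), np.float64(271.0210844507581)) (np.float64(278.7239289311467), np.float64(194.6263339484389))
cheek end top (np.float64(314.3540377244049), np.float64(118.52100422142951)) (np.float64(308.6088759413515), np.float64(196.37464194905152))
nose (np.float64(313.20098419850916), np.float64(-260.8460893550607)) (np.float64(376.8196488248795), np.float64(199.62365831760255))
```

View pics/m5.png

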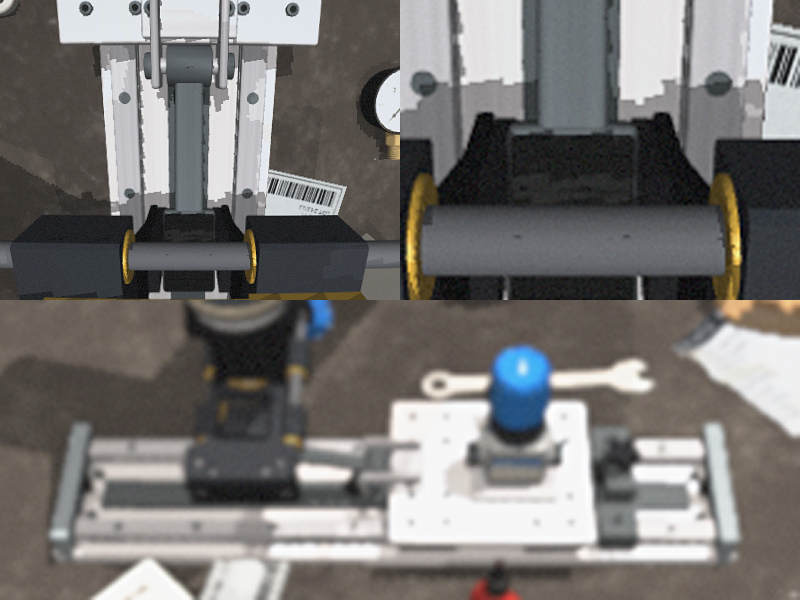

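The wrist crop shows the lever arm running into the pad. The pad's front edge is at about row 242, columns 294–346, and the plate's rear edge is near row 73. The scene crop shows the carriage plate still against the stop.

```bash
python3 -c "
from h import *
import pickle
w,s=pickle.load(open('w5.pkl','rb'))
m=onplane(w,317,73,.05);yc=(m-O0)@Y*1e3+75;print('carriage centre',yc)
for e in (.1,.15,.2,.25,.3,.35,.4):
  py,pz=yc-86-71*np.cos(e)+5*np.sin(e),52+71*np.sin(e)+5*np.cos(e)
  L=proj(w,sl(-13,py,pz));R=proj(w,sl(13,py,pz));print(e,'row',round(L[1],1),'cols',round(L[0]),round(R[0]),'pad ctr y,z',round(yc-86-92*np.cos(e),1),round(52+92*np.sin(e),1))
"
```

```text
carriage centre 136.77970951809712
0.1 row 238.1 cols 290 340 pad ctr y,z -40.8 61.2
0.15 row 239.5 cols 289 341 pad ctr y,z -40.2 65.7
0.2 row 240.7 cols 289 341 pad ctr y,z -39.4 70.3
0.25 row 241.5 cols 288 342 pad ctr y,z -38.4 74.8
0.3 row 242.0 cols 287 342 pad ctr y,z -37.1 79.2
0.35 row 242.1 cols 287 343 pad ctr y,z -35.6 83.5
0.4 row 241.9 cols 286 344 pad ctr y,z -34.0 87.8
```

Emit:
{"name": "play_rows", "arguments": {
  "moves": [-0.1,0,-0.04,0,22,-0.2,0,-0.09,0,22,-0.2,0,-0.09,0,40,-0.2,0,-0.09,0,40,-0.2,0,-0.09,0,40]
}}

```text
clock: 10.5
tcp_pos: [0.5182, -0.1051, 0.0676]
tool_rot: [0.765, 0.644, 0.001, 0.002]
contact_force: [-0.6, -0.4, -0.7]
finger_gap: 0.0363
finger_force: 0.0
```

```bash
python3 -c "
from h import *
import pickle
bk(-33,67.4)
w=bot.capture('wrist');save(w,'w6')
"
```

```text
t 10.50 tcp [ 0.5182 -0.1051  0.0676] slide [ -0.9 -33.2  67.6] F [-0.5 -0.5 -0.7] gap 36.3 ff 0.0 yaw 1.401
e 0.230 theta 1.130 home offset 3.1 | perp -0.8 Fy 0.5 Fz -0.7 | cmd err y 0.2 z 0.2
```

Emit:
{"name": "play_rows", "arguments": {
  "moves": [-0.12,0.07,0,0,36,-0.24,0.07,0.04,0,32,-0.24,0.07,0.04,0,28,-0.24,0.07,0.04,0,22,-0.24,0.07,0.04,0,22]
}}

```text
clock: 10.97
tcp_pos: [0.5186, -0.1117, 0.0659]
tool_rot: [0.765, 0.644, 0.001, 0.002]
contact_force: [3.4, -1.2, -3.2]
finger_gap: 0.0246
finger_force: 30.0
```

```bash
python3 -c "
from h import *
bk(-39,66.4)
"
```

```text
t 10.97 tcp [ 0.5186 -0.1117  0.0659] slide [  0.6 -39.6  65.9] F [ 3.6 -0.6 -3.2] gap 24.6 ff 30.0 yaw 1.4
e 0.212 theta 1.148 home offset -2.9 | perp -3.2 Fy 0.6 Fz -3.2 | cmd err y 0.6 z -0.5
```

Emit:
{"name": "play_rows", "arguments": {
  "moves": [0.05,0,0,0,22,0.1,0,0.04,0,22,0.12,0,0.08,0,22,0.12,0,0.12,0,22,0.12,0,0.12,0,22]
}}

```text
clock: 11.38
tcp_pos: [0.5188, -0.1111, 0.0641]
tool_rot: [0.764, 0.645, -0.0, 0.003]
contact_force: [-1.5, -10.4, 5.3]
finger_gap: 0.0251
finger_force: 30.0
```

```bash
python3 -c "
from h import *
bk(-36,63.4)
"
```

```text
t 11.38 tcp [ 0.5188 -0.1111  0.0641] slide [  0.7 -39.   64.1] F [  0.2 -10.5   5.3] gap 25.1 ff 30.0 yaw 1.402
e 0.192 theta 1.168 home offset -1.9 | perp 3.2 Fy 10.5 Fz 5.3 | cmd err y 3.0 z 0.7
```

Emit:
{"name": "play_rows", "arguments": {
  "moves": [0,0,0.04,0,22,0,0,0.08,0,22,0.02,0,0.12,0,22,0.02,0,0.12,0,22]
}}

```text
clock: 11.72
tcp_pos: [0.5187, -0.1115, 0.0615]
tool_rot: [0.764, 0.645, -0.001, 0.003]
contact_force: [-3.2, -14.6, 7.6]
finger_gap: 0.025
finger_force: 30.0
```

```bash
python3 -c "
from h import *
bk(-35.5,60.4)
"
```

```text
t 11.72 tcp [ 0.5187 -0.1115  0.0615] slide [  0.7 -39.4  61.5] F [ -0.8 -14.9   7.6] gap 25.0 ff 30.0 yaw 1.403
e 0.162 theta 1.198 home offset -1.9 | perp 5.1 Fy 14.9 Fz 7.6 | cmd err y 3.9 z 1.1
```

Emit:
{"name": "play_rows", "arguments": {
  "moves": [0,0,0.04,0,22,0,0,0.08,0,22,0,0,0.12,0,22,0,0,0.12,0,22]
}}

```text
clock: 12.05
tcp_pos: [0.5187, -0.1118, 0.0589]
tool_rot: [0.764, 0.645, -0.001, 0.004]
contact_force: [-3.8, -14.3, 10.4]
finger_gap: 0.025
finger_force: 30.0
```

```bash
python3 -c "
from h import *
bk(-35.5,57.4)
"
```

```text
t 12.05 tcp [ 0.5187 -0.1118  0.0589] slide [  0.7 -39.7  58.9] F [ -1.4 -14.7  10.4] gap 25.0 ff 30.0 yaw 1.403
e 0.133 theta 1.227 home offset -1.8 | perp 8.3 Fy 14.7 Fz 10.4 | cmd err y 4.2 z 1.5
```

Emit:
{"name": "play_rows", "arguments": {
  "moves": [0,0,0.04,0,22,0,0,0.08,0,22,0,0,0.12,0,22,0,0,0.12,0,22]
}}

```text
clock: 12.38
tcp_pos: [0.5187, -0.112, 0.0562]
tool_rot: [0.764, 0.645, -0.001, 0.004]
contact_force: [-5.7, -15.0, 10.5]
finger_gap: 0.0248
finger_force: 30.0
```

```bash
python3 -c "
from h import *
bk(-35.5,54.4)
w=bot.capture('wrist');save(w,'w7')
a=cv2.cvtColor(w['color'],6)
# lever arm / pad edges: column profile of the pad front edge
print(a[232:256:2,312:322].mean(1).round().tolist()); print(a[250:254,284:356].mean(0).round().astype(int).tolist())
"
```

```text
t 12.38 tcp [ 0.5187 -0.112   0.0562] slide [  0.7 -39.9  56.2] F [ -3.2 -15.7  10.5] gap 24.8 ff 30.0 yaw 1.403
e 0.102 theta 1.258 home offset -1.7 | perp 8.8 Fy 15.7 Fz 10.5 | cmd err y 4.4 z 1.8
[108.0, 108.0, 102.0, 106.0, 22.0, 44.0, 44.0, 32.0, 29.0, 30.0, 32.0, 28.0]
[18, 22, 21, 28, 24, 21, 26, 26, 42, 44, 30, 28, 27, 31, 31, 28, 32, 31, 25, 28, 28, 30, 26, 31, 28, 30, 31, 28, 31, 30, 28, 24, 32, 28, 30, 31, 29, 30, 30, 28, 31, 30, 28, 30, 30, 33, 30, 31, 24, 26, 27, 28, 30, 30, 32, 28, 25, 29, 28, 28, 36, 44, 34, 24, 29, 24, 27, 27, 20, 20, 18, 25]
```

```bash
python3 -c "
from h import *
import pickle
w=bot.capture('wrist')
for n in ('w5','w6','w7'):
  a=pickle.load(open('w5.pkl','rb'))[0]['color'] if n=='w5' else cv2.imread('pics/%s.png'%n)[:,:,::-1]
  g=cv2.cvtColor(np.ascontiguousarray(a),7).astype(float)
  for r in (246,254,262):
    p=g[r-3:r+4].mean(0);L=p[282:304]-np.median(p[282:304]);R=p[336:358]-np.median(p[336:358]);
    f=lambda q:(np.clip(q-6,0,None)*np.arange(len(q))).sum()/max(np.clip(q-6,0,None).sum(),1e-6)
    print(n,r,round(282+f(L),2),round(336+f(R),2),round(54+f(R)-f(L),2))
  c=g[:,310:325].mean(1);print('  front row',228+int(np.argmin(np.diff(c[228:260]))))
  vv=g[60:85,270:285].mean(1);print('  plate edge row',60+int(np.argmin(np.diff(vv))),'hinge',[int(v) for v in g[75:125:4,312:322].mean(1)])
s,_,p=st()
for z in (62,66,70,74,78,82):
  y=onplane(w,318,244,z/1e3);y=(y-O0)@Y*1e3
  print(z,round(y,1),'width',round(proj(w,sl(13,y,z))[0]-proj(w,sl(-13,y,z))[0],2))
"
```

```text
w5 246 294.85 340.44 45.59
w5 254 293.68 343.56 49.88
w5 262 300.3 341.89 41.59
  front row 243
  plate edge row 72 hinge [63, 86, 90, 100, 106, 103, 92, 84, 76, 60, 109, 110, 109]
w6 246 291.33 348.95 57.62
w6 254 291.36 349.44 58.08
w6 262 291.4 349.41 58.0
  front row 246
  plate edge row 75 hinge [176, 69, 88, 92, 103, 103, 101, 89, 83, 71, 53, 110, 110]
w7 246 294.26 344.18 49.93
w7 254 292.57 344.92 52.35
w7 262 295.75 344.8 49.05
  front row 239
  plate edge row 65 hinge [103, 98, 93, 83, 77, 69, 46, 119, 118, 118, 118, 118, 117]
t 12.48 tcp [ 0.5187 -0.112   0.0561] slide [  0.7 -39.9  56.1] F [ -2.7 -15.7  10.9] gap 24.6 ff 30.0 yaw 1.403
62 -24.7 width 53.4
66 -22.9 width 54.97
70 -21.2 width 56.63
74 -19.4 width 58.4
78 -17.6 width 60.28
82 -15.9 width 62.28
```

```bash
python3 -c "
from h import *
for n in('w2','w6'):
  g=cv2.cvtColor(cv2.imread('pics/%s.png'%n),6).astype(float)
  for r in ((228,238,250) if n=='w2' else (238,250,262)):
    print(n,r,[int(v) for v in g[r-2:r+3,266:372:2].mean(0)])
  print('col',[int(v) for v in g[200:270:2,308:316].mean(1)])
"
```

```text
w2 228 [118, 82, 77, 95, 91, 92, 90, 93, 93, 77, 46, 43, 42, 43, 36, 46, 45, 42, 42, 42, 43, 44, 43, 43, 40, 44, 40, 44, 44, 42, 42, 42, 41, 41, 44, 81, 135, 139, 137, 138, 136, 136, 136, 136, 111, 71, 196, 199, 200, 200, 200, 196, 199]
w2 238 [66, 68, 67, 69, 67, 68, 70, 67, 69, 60, 33, 23, 28, 33, 34, 38, 43, 42, 43, 43, 44, 37, 34, 43, 39, 40, 42, 43, 39, 42, 43, 42, 42, 42, 57, 64, 68, 72, 69, 71, 71, 72, 71, 72, 70, 71, 71, 70, 72, 71, 73, 71, 72]
w2 250 [96, 97, 97, 95, 97, 97, 97, 97, 98, 82, 33, 30, 26, 25, 29, 31, 29, 32, 30, 27, 25, 29, 31, 29, 30, 31, 32, 29, 28, 30, 30, 28, 31, 29, 42, 85, 153, 164, 165, 165, 163, 158, 155, 153, 151, 164, 163, 163, 166, 160, 158, 159, 154]
col [118, 119, 121, 121, 120, 121, 122, 122, 123, 122, 124, 97, 84, 41, 43, 43, 34, 43, 44, 31, 42, 41, 28, 25, 28, 28, 32, 30, 29, 28, 25, 34, 30, 26, 27]
w6 238 [122, 106, 30, 17, 18, 19, 56, 51, 51, 53, 103, 144, 147, 145, 147, 151, 150, 148, 89, 60, 60, 68, 104, 117, 121, 118, 119, 118, 117, 117, 113, 115, 119, 116, 105, 66, 61, 125, 143, 143, 146, 148, 151, 96, 55, 56, 53, 66, 18, 25, 17, 26, 116]
w6 250 [13, 18, 15, 15, 23, 22, 23, 26, 21, 24, 50, 180, 175, 173, 179, 107, 25, 28, 27, 28, 28, 30, 25, 31, 28, 28, 29, 29, 30, 29, 27, 26, 25, 27, 28, 32, 27, 32, 22, 28, 28, 130, 169, 32, 20, 22, 23, 20, 24, 22, 15, 20, 19]
w6 262 [20, 23, 29, 23, 21, 24, 24, 27, 20, 21, 9, 180, 177, 181, 180, 114, 31, 40, 38, 38, 41, 42, 39, 41, 35, 33, 32, 35, 36, 35, 39, 38, 39, 41, 42, 41, 30, 31, 34, 37, 27, 128, 193, 14, 19, 25, 25, 24, 27, 24, 23, 24, 17]
col [105, 108, 106, 107, 106, 107, 107, 107, 108, 107, 107, 107, 107, 108, 107, 108, 106, 107, 107, 104, 107, 103, 67, 64, 26, 30, 26, 26, 28, 30, 33, 39, 44, 43, 33]
```

Emit:
{"name": "play_rows", "arguments": {
  "moves": [-0.1,0,-0.04,0,22,-0.17,0,-0.07,0,40,-0.17,0,-0.07,0,60,-0.17,0,-0.07,0,70,-0.17,0,-0.07,0,70]
}}

```text
clock: 12.9
tcp_pos: [0.5155, -0.1108, 0.0552]
tool_rot: [0.764, 0.645, -0.001, -0.001]
contact_force: [0.5, 0.5, -0.6]
finger_gap: 0.0441
finger_force: 0.0
```

```bash
cat >> h.py <<'E'
def prof(w,rows,lo=266,hi=372):
    g=cv2.cvtColor(w['color'],cv2.COLOR_RGB2GRAY).astype(float)
    for r in rows: print(r,[int(v) for v in g[r-2:r+3,lo:hi:2].mean(0)])
    print('col',[int(v) for v in g[150:290:2,308:328].mean(1)])
E
python3 -c "
from h import *
import pickle
st();w=bot.capture('wrist');save(w,'w8');pickle.dump(w,open('w8.pkl','wb'));prof(w,(244,252,260))"
```

```text
t 12.90 tcp [ 0.5155 -0.1108  0.0552] slide [ -2.6 -39.3  55.2] F [ 0.4  0.5 -0.6] gap 44.1 ff 0.0 yaw 1.401
244 [19, 16, 26, 26, 25, 24, 21, 68, 146, 144, 143, 142, 144, 150, 151, 156, 135, 61, 38, 38, 34, 35, 35, 39, 38, 42, 37, 38, 39, 41, 36, 40, 38, 33, 36, 35, 35, 35, 37, 39, 39, 38, 35, 51, 173, 147, 61, 23, 19, 23, 25, 20, 22]
252 [20, 23, 24, 27, 19, 26, 20, 43, 142, 144, 144, 143, 145, 145, 174, 187, 150, 36, 27, 29, 28, 26, 29, 28, 26, 28, 28, 28, 30, 28, 30, 30, 27, 28, 28, 28, 29, 28, 29, 25, 24, 27, 25, 34, 216, 156, 39, 19, 19, 24, 21, 23, 21]
260 [27, 25, 22, 25, 22, 19, 22, 32, 164, 176, 175, 174, 177, 179, 167, 175, 150, 39, 29, 28, 29, 30, 29, 35, 25, 31, 31, 29, 32, 27, 30, 28, 28, 32, 28, 31, 32, 28, 30, 31, 31, 27, 29, 58, 186, 141, 22, 22, 24, 22, 24, 24, 23]
col [109, 108, 109, 108, 108, 107, 108, 107, 108, 107, 106, 107, 107, 106, 106, 106, 105, 106, 105, 105, 104, 105, 105, 104, 104, 104, 104, 104, 103, 103, 102, 103, 102, 102, 102, 102, 102, 101, 101, 101, 99, 98, 96, 95, 96, 94, 27, 43, 41, 33, 25, 30, 28, 29, 29, 30, 30, 28, 44, 42, 40, 45, 65, 76, 87, 92, 99, 103, 106, 109]
```

Emit:
{"name": "play_rows", "arguments": {
  "moves": [0,0,-0.5,0,70,0,0,-1.2,0,70,-0.8,0,-2,0,70,-1,0,-2,0,70,-1,0,-2,0,70]
}}

```text
clock: 13.37
tcp_pos: [0.513, -0.1374, 0.1063]
tool_rot: [0.765, 0.644, 0.0, 0.001]
contact_force: [-0.8, 0.7, -1.3]
finger_gap: 0.069
finger_force: 0.0
```

```bash
python3 -c "
from h import *
import pickle
st();w=bot.capture('wrist');save(w,'w9');pickle.dump(w,open('w9.pkl','wb'));prof(w,(160,180,190,200,210,220))"
```

```text
t 13.37 tcp [ 0.513  -0.1374  0.1063] slide [ -0.7 -65.9 106.3] F [-0.9  0.6 -1.3] gap 69.0 ff 0.0 yaw 1.4
160 [152, 142, 152, 179, 200, 209, 147, 102, 206, 232, 230, 230, 231, 234, 232, 234, 235, 233, 228, 93, 97, 91, 99, 126, 127, 126, 125, 123, 124, 123, 124, 125, 112, 63, 100, 96, 231, 233, 232, 233, 233, 233, 232, 233, 232, 232, 231, 87, 173, 207, 210, 176, 146]
180 [199, 205, 205, 205, 199, 205, 192, 77, 219, 233, 231, 231, 231, 233, 234, 233, 238, 79, 44, 45, 47, 47, 44, 43, 45, 48, 46, 43, 42, 44, 44, 46, 44, 43, 46, 45, 44, 49, 218, 234, 234, 234, 233, 233, 232, 233, 214, 81, 203, 207, 223, 217, 208]
190 [200, 202, 205, 206, 197, 203, 201, 96, 135, 228, 232, 231, 231, 232, 233, 233, 238, 73, 40, 42, 41, 41, 44, 41, 45, 41, 44, 43, 41, 42, 44, 44, 43, 46, 42, 43, 43, 48, 222, 235, 235, 234, 233, 233, 233, 236, 172, 109, 225, 211, 201, 200, 206]
200 [201, 202, 204, 205, 198, 201, 208, 117, 129, 233, 232, 231, 230, 233, 234, 233, 240, 79, 38, 44, 45, 42, 44, 44, 44, 41, 43, 45, 45, 45, 42, 46, 42, 42, 43, 45, 43, 49, 226, 235, 235, 234, 235, 235, 234, 237, 152, 160, 220, 205, 201, 202, 204]
210 [203, 202, 204, 204, 202, 199, 209, 134, 126, 237, 233, 232, 231, 232, 233, 232, 239, 99, 40, 45, 42, 43, 45, 46, 43, 42, 44, 44, 41, 43, 43, 42, 42, 43, 44, 44, 43, 53, 223, 235, 235, 235, 234, 234, 234, 238, 139, 164, 210, 204, 201, 205, 205]
220 [183, 176, 174, 182, 192, 194, 200, 148, 114, 212, 233, 231, 232, 232, 234, 234, 239, 105, 34, 45, 43, 44, 40, 43, 44, 41, 44, 44, 43, 45, 44, 41, 44, 40, 41, 41, 42, 42, 229, 235, 235, 234, 234, 233, 232, 237, 91, 196, 217, 215, 201, 203, 204]
col [119, 119, 119, 119, 120, 120, 119, 114, 90, 44, 45, 39, 46, 42, 43, 46, 45, 39, 46, 42, 44, 46, 43, 42, 45, 43, 44, 45, 42, 46, 45, 39, 45, 46, 39, 46, 45, 42, 44, 54, 84, 76, 74, 74, 86, 111, 111, 96, 74, 75, 75, 74, 75, 74, 75, 75, 74, 74, 75, 75, 75, 53, 67, 80, 90, 96, 102, 106, 110, 114]
```

```bash
python3 -c "
from h import *
import pickle
from scipy.optimize import least_squares
def pts(yc,e,x0):
  f=lambda r:(yc-86-r*np.cos(e)+5*np.sin(e),52+r*np.sin(e)+5*np.cos(e))
  return f(71),f(113),x0
for n,fr,rr,L,R,pl in (('w9',167.5,228.5,299.7,341.3,None),('w1',138,184.5,331,360,45)):
  w=pickle.load(open(n+'.pkl','rb'))
  for wf in (0,1):
   def res(v):
    a,b,x0=pts(*v);A=proj(w,sl(x0-13,*a));B=proj(w,sl(x0+13,*a));C=proj(w,sl(x0-13,*b));D=proj(w,sl(x0+13,*b))
    return [(A[1]+B[1])/2-fr,(C[1]+D[1])/2-rr,(A[0]+B[0]+C[0]+D[0])/4-(L+R)/2,wf*((B[0]-A[0]+D[0]-C[0])/2-(R-L)), 0 if wf else (v[0]-(137 if n=='w9' else 0))*.3]
   q=least_squares(res,[137 if n=='w9' else 0,.2,0]);print(n,wf,q.x.round(3),'theta',1.36-q.x[1],'res',np.round(q.fun,2))
w=pickle.load(open('w9.pkl','rb'));g=cv2.cvtColor(w['color'],7).astype(float)
print([int(v) for v in g[0:100:2,262:274].mean(1)]);print('plate rear edge expected row',proj(w,sl(-20,62,50)))
"
```

```text
w9 0 [ 1.34367e+02 -2.50000e-02  1.69600e+00] theta 1.3848749899316406 res [-0.19  0.05 -0.   -0.   -0.79]
w9 1 [ 1.34829e+02 -2.00000e-03  1.68300e+00] theta 1.362151716406846 res [-0.64  0.65 -0.   -1.6   0.  ]
w1 0 [1.735 0.075 2.958] theta 1.285392701593168 res [ 0.09  0.05 -0.   -0.    0.52]
w1 1 [1.829 0.091 2.828] theta 1.269019949333623 res [-0.12  0.13 -0.   -0.24  0.  ]
[220, 230, 230, 231, 231, 231, 231, 231, 231, 231, 231, 233, 178, 76, 93, 120, 120, 119, 119, 119, 121, 120, 131, 189, 195, 196, 196, 196, 197, 197, 198, 198, 197, 198, 197, 199, 201, 161, 155, 160, 162, 171, 222, 221, 220, 219, 220, 221, 216, 217]
plate rear edge expected row (np.float64(282.86275337081076), np.float64(24.33458324497593))
```

Emit:
{"name": "play_rows", "arguments": {
  "moves": [0.5,0.05,0,0,30,1.0,0.05,0,0,10,1.04,0.05,0,0,0,1.04,0.05,0.2,0,0,1.04,0.05,0.4,0,0]
}}

```text
clock: 13.83
tcp_pos: [0.5182, -0.11, 0.0951]
tool_rot: [0.764, 0.645, -0.0, -0.0]
contact_force: [0.2, -0.4, -0.1]
finger_gap: 0.0447
finger_force: 0.0
```

Emit:
{"name": "play_rows", "arguments": {
  "moves": [0,0,0.05,0,0,0,0,0.1,0,0,0,0,0.15,0,0,0,0,0.2,0,0]
}}

```text
clock: 14.17
tcp_pos: [0.5182, -0.1113, 0.0905]
tool_rot: [0.765, 0.644, -0.0, 0.0]
contact_force: [0.4, -0.7, -0.1]
finger_gap: 0.0182
finger_force: 0.0
```

Emit:
{"name": "play_rows", "arguments": {
  "moves": [0,0,0.05,0,0,0,0,0.1,0,0,0,0,0.15,0,0,0,0,0.2,0,0]
}}

```text
clock: 14.5
tcp_pos: [0.5191, -0.1118, 0.0867]
tool_rot: [0.765, 0.645, 0.0, 0.001]
contact_force: [-1.3, -1.9, 7.6]
finger_gap: 0.0011
finger_force: 4.0
```

```bash
python3 -c "
from h import *
st()"
```

```text
t 14.50 tcp [ 0.5191 -0.1118  0.0867] slide [  1.2 -39.7  86.7] F [-0.9 -2.   7.6] gap 1.1 ff 4.0 yaw 1.401
```

Emit:
{"name": "play_rows", "arguments": {
  "moves": [0,0,-0.3,0,50,0,0,-0.5,0,50,0,0,-0.5,0,50,0,0,-0.5,0,50,0,0,-0.5,0,50]
}}

```text
clock: 14.92
tcp_pos: [0.5181, -0.1109, 0.0982]
tool_rot: [0.765, 0.645, 0.0, -0.0]
contact_force: [0.3, 0.7, 0.8]
finger_gap: 0.0269
finger_force: 0.0
```

Emit:
{"name": "play_rows", "arguments": {
  "moves": [0,0,0,0,45,0,0,0.5,0,42,0,0,1.0,0,38,0,0,1.38,0,34,0,0,1.38,0,32]
}}

```text
clock: 15.33
tcp_pos: [0.5168, -0.1104, 0.0617]
tool_rot: [0.765, 0.644, -0.001, -0.002]
contact_force: [-0.7, 0.4, -0.9]
finger_gap: 0.034
finger_force: 0.0
```

```bash
python3 -c "
from h import *
to(sl(1,-39.8,62.7))"
```

```text
t 15.33 tcp [ 0.5168 -0.1104  0.0617] slide [ -1.3 -38.7  61.7] F [-0.8  0.2 -0.9] gap 34.0 ff 0.0 yaw 1.401
units [-0.04  0.09 -0.04] turn -0.005
```

Emit:
{"name": "play_rows", "arguments": {
  "moves": [-0.03,0.06,-0.02,0,28,-0.03,0.06,-0.02,0,22,-0.03,0.06,-0.02,0,22]
}}

```text
clock: 15.58
tcp_pos: [0.5186, -0.1119, 0.0642]
tool_rot: [0.764, 0.645, -0.001, -0.001]
contact_force: [-2.3, -1.1, -1.0]
finger_gap: 0.0256
finger_force: 30.0
```

Emit:
{"name": "play_rows", "arguments": {
  "moves": [0.07,0,0.03,0,22,0.13,0,0.06,0,22,0.18,0,0.09,0,22]
}}

```text
clock: 15.83
tcp_pos: [0.5189, -0.1112, 0.064]
tool_rot: [0.763, 0.646, -0.003, 0.002]
contact_force: [-13.8, -18.1, 19.5]
finger_gap: 0.026
finger_force: 30.0
```

```bash
python3 -c "
from h import *
bk(-35,60.2)"
```

```text
t 15.83 tcp [ 0.5189 -0.1112  0.064 ] slide [  0.8 -39.1  64. ] F [-10.6 -20.1  19.5] gap 26.0 ff 30.0 yaw 1.405
e 0.190 theta 1.170 home offset -2.0 | perp 15.4 Fy 20.1 Fz 19.5 | cmd err y 4.1 z 3.8
```

Emit:
{"name": "play_rows", "arguments": {
  "moves": [0.04,0,0.01,0,22,0.07,0,0.03,0,22]
}}

```text
clock: 16.0
tcp_pos: [0.519, -0.1111, 0.064]
tool_rot: [0.763, 0.647, -0.004, 0.002]
contact_force: [-15.9, -22.5, 22.3]
finger_gap: 0.0254
finger_force: 30.0
```

```bash
python3 -c "
from h import *
bk(-33.3,59.5)"
```

```text
t 16.00 tcp [ 0.519  -0.1111  0.064 ] slide [  0.9 -38.9  64. ] F [-12.  -24.8  22.3] gap 25.4 ff 30.0 yaw 1.406
e 0.190 theta 1.170 home offset -1.9 | perp 17.2 Fy 24.8 Fz 22.3 | cmd err y 5.6 z 4.5
```

Emit:
{"name": "play_rows", "arguments": {
  "moves": [0,0,-0.08,0,22,-0.03,0,-0.15,0,22,-0.06,0,-0.17,0,30,-0.12,0,-0.17,0,40,-0.2,0,-0.17,0,45]
}}

```text
clock: 16.42
tcp_pos: [0.5206, -0.111, 0.066]
tool_rot: [0.765, 0.644, 0.001, 0.001]
contact_force: [-0.2, 0.1, 0.1]
finger_gap: 0.0365
finger_force: 0.0
```

```bash
python3 -c "
from h import *
st();w=bot.capture('wrist');save(w,'w10')
g=cv2.cvtColor(w['color'],7).astype(float)
v=g[50:90,262:285].mean(1);r=50.5+np.argmin(np.diff(v));m=onplane(w,300,r,.05);print('plate edge row',r,'yc',(m-O0)@Y*1e3+75)"
```

```text
t 16.42 tcp [ 0.5206 -0.111   0.066 ] slide [  2.5 -38.6  66. ] F [-0.2  0.1  0.1] gap 36.5 ff 0.0 yaw 1.4
plate edge row 63.5 yc 136.40794584842905
```

Emit:
{"name": "play_rows", "arguments": {
  "moves": [0,-0.05,0,0,60,0,-0.05,-0.2,0,70,0,-0.05,-0.8,0,70,0,-0.05,-1.6,0,70,0,-0.05,-2.4,0,70]
}}

```text
clock: 16.88
tcp_pos: [0.5182, -0.1099, 0.1258]
tool_rot: [0.764, 0.645, -0.0, -0.001]
contact_force: [0.0, 0.3, 1.0]
finger_gap: 0.0669
finger_force: 0.0
```

Emit:
{"name": "play_rows", "arguments": {
  "moves": [-0.8,0,-0.5,0,70,-1.0,0,-0.5,0,70,-1.0,0,-0.5,0,70,-1.0,0,-0.5,0,70]
}}

```text
clock: 17.22
tcp_pos: [0.5138, -0.1347, 0.1373]
tool_rot: [0.765, 0.644, -0.0, -0.001]
contact_force: [0.0, 0.4, -0.4]
finger_gap: 0.0699
finger_force: 0.0
```

```bash
python3 -c "
from h import *
import pickle
st();t=bot.capture('top');save(t,'t5')
a=cv2.imread('pics/t4.png',0).astype(np.float32);b=cv2.imread('pics/t5.png',0).astype(np.float32)
for n,(r0,r1,c0,c1) in {'carriage':(183,250,265,335),'stop':(170,240,225,268)}.items():
  A=np.ascontiguousarray(a[r0:r1,c0:c1]);B=np.ascontiguousarray(b[r0:r1,c0:c1]);print(n,cv2.phaseCorrelate(A,B,cv2.createHanningWindow(A.shape[::-1],5)))
w=bot.capture('wrist');save(w,'w11');pickle.dump(w,open('w11.pkl','wb'))
g=cv2.cvtColor(w['color'],7).astype(float);print('col',[int(v) for v in g[100:230:2,308:326].mean(1)])
for e in (.1,.15,.2,.25): print(e,[round(proj(w,sl(1,136.9-86-r*np.cos(e)+5*np.sin(e),52+r*np.sin(e)+5*np.cos(e)))[1],1) for r in(71,113)])
"
```

```text
t 17.22 tcp [ 0.5138 -0.1347  0.1373] slide [ -0.4 -63.2 137.3] F [-0.   0.4 -0.4] gap 69.9 ff 0.0 yaw 1.4
carriage ((0.011947273197684183, -0.037263570640647004), 0.90902363481345)
stop ((0.4731809341763409, -0.014821522899424622), 0.952113457079287)
col [113, 113, 113, 113, 112, 113, 113, 113, 114, 113, 113, 113, 115, 113, 115, 114, 116, 115, 117, 115, 116, 115, 115, 116, 116, 116, 116, 116, 116, 116, 116, 110, 63, 44, 41, 45, 44, 43, 45, 42, 44, 48, 43, 44, 39, 46, 45, 42, 45, 42, 47, 43, 44, 44, 39, 46, 46, 43, 43, 72, 86, 111, 110, 108, 76]
0.1 [np.float64(161.7), np.float64(219.8)]
0.15 [np.float64(161.5), np.float64(221.1)]
0.2 [np.float64(161.0), np.float64(222.1)]
0.25 [np.float64(160.2), np.float64(222.7)]
```

```bash
python3 -c "
from h import *
for n in('t3','t4','t5'):
  i=cv2.imread('pics/%s.png'%n)[195:235,270:335].astype(int);m=((i[:,:,0]-i[:,:,2])>60);y,x=np.nonzero(m);print(n,x.mean().round(2)+270,y.mean().round(2)+195,m.sum())
st()"
```

```text
t3 313.14 216.06 327
t4 294.45 212.41 328
t5 294.48 212.42000000000002 329
t 17.32 tcp [ 0.5134 -0.1342  0.1368] slide [ -0.8 -62.7 136.8] F [-0.3  1.   0.3] gap 70.0 ff 0.0 yaw 1.401
```

The carriage is within about 0.1 mm of its buffered position, the pedal is down with the foot biting, and the gripper is clear. Handing in.

```bash
python3 -c "
from workcell import bot
print(bot.hand_in())"
```

```text
the job is handed in; nothing more can be done
None
```

I handed the job in, but it returned no verdict: the pedal was flicked up, the carriage run against the buffer, the brake set firmly (about 17 N at the pedal, about 25 N forward) and let go, with the carriage still within about 0.1 mm of its buffer position afterwards by camera; the foot's grip on the strip was only felt through the pedal, and the bystanders weren't re-measured.

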